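Hang the wide spice shelf on the slotted rack

TASK

Hang the wide spice shelf on the countertop rack: hook both of its claws through the slots of the two uprights, then press it down until the claws sit on the bottom of the slots and the brass latch has closed over its latch bar, and let go. Leave the narrow shelf where it stands.

Things in the scene. Friction and masses are not known exactly. Their poses are not given: they have to be found in the camera images.
- shelf_grip (a point): Centre of the wooden grip tab (10 mm thick in x, 60 in y, 60 high) of the WIDE dark steel spice shelf, upright, <0.5 kg. z up, +x to its back. mm from here: tray 200 wide, underside z -100, front x -75; back plate's rear face x 5, top z -30. Claws at y ±80, 14 wide: tongue z -44 to -38, then a down-turned lip x 19 to 32, tip z -65. Latch bar, 8 round, along y: x 29, z -60.
- rack_seat (a point): Fixed rack: midway between its 2 uprights, on their front face, at the slots' bottom edge, 110 mm up. z up, +x front to back. Uprights at y ±80 mm, 8 thick, 56 wide, top z 66; one closed slot each, 36 wide, z 0 to 54. Go in level with shelf_grip at z 80, up to x -8 (±3), then straight down. Home: shelf_grip at z 44, x -5 to -11 (more if it leans), y 0 ±11.
- latch (a joint): Brass two-jawed latch between the uprights, level axis, rad: 0 to 0.1 open, jaws up (start); 0.7 to 0.95 closed over the shelf's latch bar, shelf home. The bar meets its lower jaw about 20 mm above home and turns it against stiff friction: 6 to 9 N of press, more than the shelf's weight. No spring, stays where left.
- small_grip (a point): Centre of the grip tab of the NARROW spice shelf, a bystander: built alike (same axes and heights), but 130 mm wide with claws 96 mm apart, which do not fit this rack. The two shelves may stand in either place.

How it is judged (in metres and radians):
At the end, for the whole second after the job is handed in: The wide shelf hangs with both claws down on the ledges: grip 34-50 mm above the seat point, at most 32 mm before or 5 mm behind it, within 20 mm sideways, leaning under 0.2 rad, in line with the rack within 0.25 rad; latch above 0.6 rad (value of joint latch above 0.6 rad and z of shelf_grip in the frame of rack_seat between 0.034 and 0.05 m and x of shelf_grip in the frame of rack_seat between -0.032 and 0.005 m and y of shelf_grip in the frame of rack_seat between -0.02 and 0.02 m and angle between shelf_grip's own z axis and vertical below 0.2 rad and angle between the x axis of shelf_grip and the x axis of rack_seat, either way round below 0.25 rad); the robot touches nothing.
It fails at once if the narrow shelf is moved more than 40 mm (distance of small_grip from where it was at the start of the episode above 0.04 m).
It also fails if it takes over 38 s, if anything falls off the work surface, if the arm or the gripper's body presses on something with over 40 N, if the wrist force passes 120 N, or if a joint passes its speed limit or range.

ROBOT

A 6-joint arm with a two-finger parallel gripper is mounted at the origin on the work surface. World frame = base frame: x ahead of the robot, y to its left, z up, the work surface at z = 0. Lengths are in mm, angles in rad, forces in N, time in s.
With the tool pointing down it reaches from about 275 to 750 mm from the base axis. Payload 10.2 kg.
Tool frame: the origin (TCP) lies midway between the tips of the shut fingers; the grasp point (between the pads) lies 19 mm behind it; z points along the fingers, y is the line along which they close (so a half turn about z gives the same grasp; the last joint's range is limited). The gripper opens to 85 mm and grips with 20 to 120 N. Pads are 22 mm wide; open, the fingers measure 114 mm over their backs; the gripper's body (76 mm by 85 mm) begins 54 mm behind the grasp point. The pads swing forward as they close: fully open they stand 13 mm farther back than shut.
Start: joints at [0.989, 0.313, 1.498, -0, 1.331, -0.223], TCP at [184.367, 491.569, 231.294] pointing down, gripper open.
Joint ranges: [-2.94, 2.94], [-0.97, 2.17], [0.19, 2.56], [-1.23, 4.37], [0.02, 3.11], [-2.88, 2.88]. Speed limits (rad/s): [2.39, 2.39, 3.01, 3.14, 3.14, 3.14].

INTERFACE

Orientations are given as a unit quaternion [w, x, y, z].
In Python, from rig import sense, capture, finish_job, find_in, place_of gives the robot as it stands. The module is installed in compiled form; this text tells all that it offers.
- The arm moves only by the shell command python3 -m jog 'ROWS' [FORCE]. ROWS is JSON, a list of rows, each an object of numbers: "tx", "ty", "tz": the shift along the tool's x, y, z in mm; "ax", "ay", "az": the turn, a rotation vector about the tool's x, y, z in rad; "jaw": the closure, from -1 (fully open) to 1 (shut), so that 0 is half open. In form: [{"tx": .., "ty": .., "tz": .., "ax": .., "ay": .., "az": .., "jaw": ..}, ...]. A call has 1 to 5 rows; each row shifts and turns the commanded pose from where the row before left it, along the tool's axes as they then stand; what a row does not reach is not made up. A row lasts 1/8 s, in which the tool goes at most 62.5 mm and 10.7 degrees, less where a joint would pass 70% of its speed; a pose out of reach is approached as far as the arm can. A call with a gripper value outside its range is refused whole. The fingers move at their own pace and stop on an object; FORCE is the grip in N (left out, the last holds). Time passes only in rows, so rows that do not move let the fingers close. It gives the time, the measured TCP pose, the force, the opening and the grip force at its end, in the units of the state.
- sense(): the state, without advancing time (a new reading comes with each control period).
- capture(name): name is "scene" or "side" or "wrist"; returns a dict with "color" (480x640x3 uint8, red, green, blue), "depth" (480x640 float32, mm along the optical axis (not along the pixel's ray), 0 where there is no reading), "fx", "fy", "cx", "cy" (pixels), "k1" (the pictures are not rectified: a ray, as slopes to the right and down, at radius r is drawn at 1 + k1 r^2 times it, then the intrinsics apply), "camera_from_world" (4x4, takes a point from world to camera coordinates); the wrist camera has in their place "mount" (4x4, takes a point from camera to tool coordinates, whose origin is the TCP and whose axes are the flange's). Camera axes: x right, y up, looking along -z (the intrinsics and any distortion apply to the point x, -y, -z); pixel columns grow to the right and rows downward; lengths in mm; the calibration is good to about 2 mm. A picture is of the moment at which its call begins: read the wrist's pose just before it.
- finish_job(): hands the job in; it is judged then, once.
Trained networks look in the newest picture that a camera, given by its name, has taken for a name from the list of things; names that differ only in an ending like _2 or _b are one class to them, and where a whole thing is asked for, a point or a joint stands for the part that bears it (a point fixed in the world has none). Each returns a list of dicts, best first, with "conf" (0 to 1); they miss things now and then, are a little off and sometimes report something else, mostly with a low value. They report only what shows in the picture. A call takes as long as a camera call.
- find_in(query, camera): "centre" ([column, row] in pixels, amid what is visible of it).
- place_of(query, camera): "centre" ([column, row] in pixels: a listed point, or the origin of a listed thing).
The state is a dict: "time_s": time; "joints": joint angles; "dq": joint speeds; "tau": joint torques, N m; "eef_pos": TCP position; "ee_rot": TCP orientation; "force": force on the tool from outside, world axes, zero at the start; "wrist_torque": the same for the moment, N m; "grip_width": opening from 0.0 (shut) to 1.0 (fully open); "grip_force": force on a finger pad.
Only numpy, scipy, OpenCV 4.12 (cv2) and the standard library are available. Lean on these libraries where they do the work, as an engineer would, in place of code of your own. Each camera call takes 0.05 s, during which the arm holds its last target. There are 200 camera calls.

## Working session

There is one attempt and no reset: what is moved stays moved. The work goes in short steps, Python scripts to look and compute and a shell command to move; the robot and the scene stay as the last step left them, time stands still between calls to the robot, and variables do not carry over. Pictures are saved under pics/ and viewed, at most 10 in all, crops included, and the job is handed in when it is done.

```bash
mkdir -p pics
cat > h.py <<'E'
import numpy as np, cv2
from rig import sense, capture, find_in, place_of
from scipy.spatial.transform import Rotation as R
def Rq(q): return R.from_quat([q[1],q[2],q[3],q[0]]).as_matrix()
def toolT(s):
    T=np.eye(4); T[:3,:3]=Rq(s['ee_rot']); T[:3,3]=s['eef_pos']; return T
def wfc(c,s=None):
    return np.linalg.inv(np.array(c['camera_from_world'])) if 'camera_from_world' in c else toolT(s)@np.array(c['mount'])
def slopes(c,uv):
    uv=np.atleast_2d(np.array(uv,float)); d=np.stack([(uv[:,0]-c['cx'])/c['fx'],(uv[:,1]-c['cy'])/c['fy']],1)
    x=d.copy()
    for _ in range(20): x=d/(1+c['k1']*(x**2).sum(1,keepdims=True))
    return x
def pts(c,uv,W,depth=None):
    uv=np.atleast_2d(uv); s=slopes(c,uv)
    z=np.array([c['depth'][int(round(v)),int(round(u))] for u,v in uv]) if depth is None else depth
    P=np.stack([s[:,0]*z,-s[:,1]*z,-z,np.ones(len(s))],1)
    return (P@W.T)[:,:3], z
def cloud(c,W):
    v,u=np.mgrid[0:480,0:640]; uv=np.stack([u.ravel(),v.ravel()],1)
    P,z=pts(c,uv,W,c['depth'].ravel()); return P.reshape(480,640,3), z.reshape(480,640)
def proj(c,W,P):
    P=np.atleast_2d(P); q=(np.c_[P,np.ones(len(P))]@np.linalg.inv(W).T)
    x=np.stack([q[:,0]/-q[:,2],-q[:,1]/-q[:,2]],1); x*=1+c['k1']*(x**2).sum(1,keepdims=True)
    return x*[c['fx'],c['fy']]+[c['cx'],c['cy']]
def save(c,name): cv2.imwrite('pics/'+name,c['color'][:,:,::-1])
E
python3 - <<'E'
from h import *
np.set_printoptions(precision=1,suppress=True)
for n in ('scene','side'):
    c=capture(n); W=wfc(c); save(c,n+'0.png'); np.savez(n+'0.npz',**{k:c[k] for k in c})
    print(n,'cam',W[:3,3],'look',-W[:3,2])
    for q in ('shelf_grip','small_grip','rack_seat','latch'):
        for d in place_of(q,n)[:2]:
            print(q,d['conf'],d['centre'],*pts(c,d['centre'],W))
E
```

```text
scene cam [1012.8 -730.4  932. ] look [-0.4  0.6 -0.7]
shelf_grip 0.55 [179.5, 332.4] [[ 473.7 -347.9  104.6]] [1012.1]
shelf_grip 0.49 [285.5, 259.0] [[533.  -88.4 101.8]] [1150.7]
small_grip 0.65 [283.9, 256.0] [[534.3 -95.1 117.4]] [1135.2]
rack_seat 0.62 [380.7, 179.0] [[525.  381.3  -1.2]] [1512.9]Traceback (most recent call last):
  File "<stdin>", line 7, in <module>
ValueError: it knows: rack_seat, shelf_grip, small_grip
```

View pics/scene0.png

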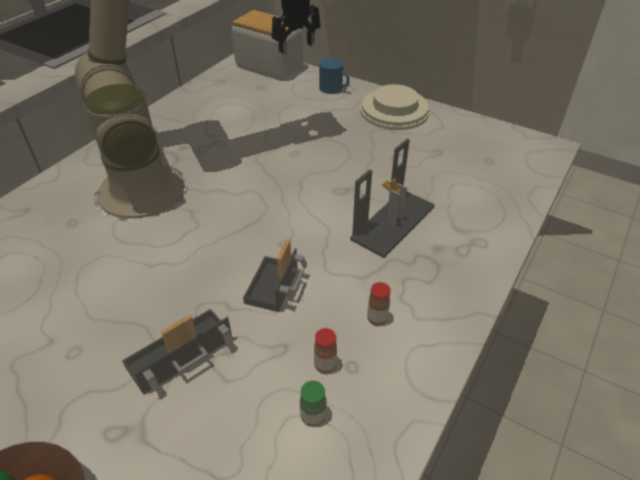

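The scene view shows the wide shelf at about (180,335), claws toward the lower right, the narrow shelf at (280,270), and the rack with its uprights at (362,205) and (400,165). The latch is at (393,190).

Run:
```python
from h import *
np.set_printoptions(precision=1,suppress=True)
c=capture('side'); W=wfc(c); save(c,'side0.png'); 
print('cam',W[:3,3],'look',-W[:3,2])
for q in ('shelf_grip','small_grip','rack_seat'):
    for d in place_of(q,'side')[:2]: print(q,d['conf'],d['centre'],*pts(c,d['centre'],W))
clouds=[(c,W)]
c2=capture('scene'); clouds.append((c2,wfc(c2)))
for n,(c,W) in zip(('side','scene'),clouds):
    P,z=cloud(c,W); col=c['color'].astype(int); ok=z>0
    np.save(n+'P.npy',P)
    def box(lo,hi): return ok&(P>lo).all(2)&(P<hi).all(2)
    # wood tab
    for nm,cx in (('wide',(474,-348)),('narrow',(533,-90))):
        m=box([cx[0]-70,cx[1]-70,95],[cx[0]+70,cx[1]+70,150])&(col[:,:,0]-col[:,:,2]>25)
        if m.sum()<10: print(n,nm,m.sum()); continue
        q=P[m]; mu=q.mean(0); w,v=np.linalg.eigh(np.cov(q[:,:2].T)); 
        print(n,nm,m.sum(),mu,q.min(0),q.max(0),'ydir',v[:,1],'sd',w**.5)
    m=box([350,50,20],[800,330,200]); q=P[m]
    print(n,'rack',m.sum(),q.min(0),q.max(0))
    m=box([350,50,125],[800,330,200]); q=P[m]
    if len(q)>5:
        _,l,ct=cv2.kmeans(q.astype(np.float32),2,None,(3,50,.1),5,0)
        print('uprights',ct,[(q[l[:,0]==i].min(0),q[l[:,0]==i].max(0)) for i in (0,1)])
```

```text
cam [ 328.1 -868.2  657.1] look [ 0.2  0.8 -0.5]
shelf_grip 0.75 [313.3, 370.8] [[ 466.7 -375.4  130.1]] [712.2]
small_grip 0.62 [298.9, 266.9] [[524.2 -95.4 110.2]] [965.1]
side wide 307 [ 468.1 -358.2  123.8] [ 457.9 -378.8   95.1] [ 484.5 -318.8  133.6] ydir [0.3 0.9] sd [ 2.7 19.4]
side narrow 346 [526.8 -95.2 116.8] [ 515.9 -118.8   95. ] [538.5 -57.3 131.7] ydir [-0.3  1. ] sd [ 2.8 18.4]
side rack 1185 [570.1 129.   20. ] [651.8 330.  177.9]
uprights [[576.1 151.1 156.1]
 [597.  289.6 153.4]] [(array([570.3, 129.4, 125.3]), array([585.6, 191.6, 177.4])), (array([589.6, 223.4, 125.7]), array([621.2, 325.8, 177.9]))]
scene wide 536 [ 474.3 -349.5  116.9] [ 456.6 -376.9   95.1] [ 486.1 -318.1  132.9] ydir [0.3 0.9] sd [ 2.7 17.4]
scene narrow 260 [531.7 -91.7 118.6] [ 516.4 -117.6   95.1] [540.9 -56.4 132.9] ydir [-0.2  1. ] sd [ 2.9 19.1]
scene rack 1755 [570.  129.7  20. ] [652.6 329.9 180.1]
uprights [[599.9 292.9 154.7]
 [579.5 158.7 157.6]] [(array([589.2, 227.7, 125.1]), array([623.9, 329.7, 179.3])), (array([570.3, 129.7, 125. ]), array([586.9, 191.2, 180.1]))]
```

View pics/side0.png

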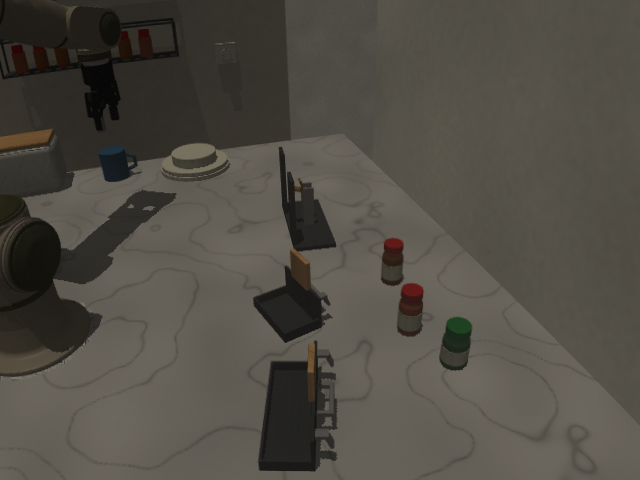

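The side view shows the wide shelf at (295,410), the narrow one at (295,290), and the rack at (300,200), with its base plate extending to the back (+x). So the rack's front faces the robot, and I'll fit it precisely next.

Run:
```python
from h import *
np.set_printoptions(precision=2,suppress=True)
Q=[]
for n in ('side','scene'):
    c=capture(n);W=wfc(c);P,z=cloud(c,W)
    col=c['color'].astype(int); ok=(z>0)
    er=cv2.erode(ok.astype(np.uint8),np.ones((3,3)))>0
    def sel(lo,hi,extra=True): return P[er&(P>lo).all(2)&(P<hi).all(2)&extra]
    for nm,lo,hi in (('tab',[420,-420,85],[520,-280,140]),('up1',[540,90,120],[640,210,190]),('up2',[540,230,120],[660,370,190])):
        q=sel(lo,hi,(col[:,:,0]-col[:,:,2]>25) if nm=='tab' else True)
        r=cv2.minAreaRect(q[:,:2].astype(np.float32)); print(n,nm,len(q),'ctr',r[0],r[1],r[2],'med',np.median(q,0),'ztop',np.percentile(q[:,2],98), 'y pct',np.percentile(q[:,1],[1,99]))
        w,v=np.linalg.eigh(np.cov(q[:,:2].T)); print('   yaw',np.degrees(np.arctan2(-v[0,1]*np.sign(v[1,1]),abs(v[1,1]))), 'sd',w**.5)
    q=sel([540,90,120],[660,370,190])
    w,v=np.linalg.eigh(np.cov(q[:,:2].T)); print('rack yaw',np.degrees(np.arctan2(-v[0,1]*np.sign(v[1,1]),abs(v[1,1]))),'mean',q.mean(0),'sd',w**.5)
    # latch brass
    m=er&(P>[560,190,60]).all(2)&(P<[680,280,200]).all(2); q=P[m]; print('mid',len(q),q.min(0),q.max(0))
    # wide shelf dark body yaw via plan-view
    q=sel([330,-520,15],[560,-220,68]); r=cv2.minAreaRect(q[:,:2].astype(np.float32)); print('shelf body',r)
s=sense(); print(Rq(s['ee_rot']),s['eef_pos'],s['joints'],s['time_s'])
```

```text
side tab 336 ctr (471.1673583984375, -348.73504638671875) (61.122467041015625, 9.702680587768555) 71.59526062011719 med [ 465.93 -367.46  129.04] ztop 131.59626860394658 y pct [-377.88 -321.32]
   yaw -18.544609535359328 sd [ 2.73 19.31]
side up1 168 ctr (578.2428588867188, 160.62193298339844) (62.116905212402344, 8.693563461303711) 83.0114517211914 med [576.3  136.87 156.45] ztop 177.08780238637272 y pct [129.94 190.13]
   yaw -4.833120317361867 sd [ 2.42 20.75]
side up2 141 ctr (600.948974609375, 289.9411926269531) (21.457550048828125, 117.91087341308594) 11.673832893371582 med [595.77 295.67 151.74] ztop 176.65807718330151 y pct [234.74 347.17]
   yaw 5.789272052953945 sd [ 5.75 25.74]
rack yaw -6.893959164958418 mean [586.21 221.02 152.14] sd [ 7.55 80.04]
mid 347 [578.16 191.09  60.23] [651.71 255.12 173.75]
shelf body ((451.3212890625, -341.5412292480469), (203.2392578125, 108.97154235839844), 71.50154113769531)
scene tab 636 ctr (472.4247131347656, -347.56005859375) (60.574424743652344, 12.759660720825195) 72.2791519165039 med [ 474.29 -349.98  114.6 ] ztop 131.96359565408966 
[... 193 characters left out ...]
3 150.38 157.8 ] ztop 178.46843819489527 y pct [132.02 190.6 ]
   yaw -7.3501620717754 sd [ 2.97 20.65]
scene up2 270 ctr (603.8753662109375, 289.8463134765625) (24.97002601623535, 125.0096435546875) 10.6924409866333 med [599.31 306.55 153.3 ] ztop 178.3498642340621 y pct [231.05 350.9 ]
   yaw 6.923897287316491 sd [ 6.81 31.76]
rack yaw -7.010389767457676 mean [590.72 234.21 152.81] sd [ 8.31 80.53]
mid 468 [582.7  190.11  60.32] [652.43 256.71 174.65]
shelf body ((451.2247314453125, -339.8842468261719), (201.03497314453125, 112.35871887207031), 70.9490966796875)
[[-0.94  0.35 -0.  ]
 [ 0.35  0.94  0.  ]
 [ 0.    0.   -1.  ]] [184.36 491.57 231.3 ] [ 0.99  0.31  1.5   0.    1.33 -0.22] 0.55
```

Run:
```python
from h import *
np.set_printoptions(precision=1,suppress=True)
A=[];B=[]
for n in ('side','scene'):
    c=capture(n);W=wfc(c);P,z=cloud(c,W); er=cv2.erode((z>0).astype(np.uint8),np.ones((3,3)))>0
    for (lo,hi) in (([540,120,120],[660,200,190]),([570,285,120],[630,360,190])):
        q=P[er&(P>lo).all(2)&(P<hi).all(2)]; 
        r=cv2.minAreaRect(q[:,:2].astype(np.float32)); print(n,r,np.percentile(q,[2,98],axis=0).ravel(),len(q)); 
    y=np.radians(-8.2); ex=np.array([np.cos(y),np.sin(y)]); ey=np.array([-ex[1],ex[0]])
    o=np.array([584.,241.])
    q=P[(z>0)&(P>[560,180,60]).all(2)&(P<[680,290,200]).all(2)]
    l=np.c_[(q[:,:2]-o)@ex,(q[:,:2]-o)@ey,q[:,2]-110]; l=l[abs(l[:,1])<45]
    for a in range(-50,70,10):
        m=l[(l[:,2]>=a)&(l[:,2]<a+10)]
        if len(m): print(a,len(m),np.percentile(m[:,0],[5,50,95]),np.percentile(m[:,1],[5,50,95]))
```

```text
side ((578.143310546875, 159.75758361816406), (62.316184997558594, 8.697235107421875), 83.1351318359375) [571.  130.7 120.7 582.4 188.6 176.5] 174
side ((597.328369140625, 317.7852783203125), (62.97745132446289, 9.041363716125488), 83.08271789550781) [590.1 288.4 121.1 600.4 346.1 176.7] 135
-50 49 [40.  50.  65.2] [-19.1 -15.6  18.2]
-40 46 [40.3 50.8 63.3] [-19.3 -16.3  14.4]
-30 45 [40.2 51.2 65.1] [-20.7 -16.4  14.8]
-20 41 [41.  53.5 65.7] [-20.8 -15.8  -5.1]
-10 120 [23.9 47.7 65.4] [-19.1  -5.6  17.6]
0 33 [37.5 48.5 63.6] [-18.6 -11.1  16.5]
10 13 [33.1 35.8 38.7] [-9.6 -6.4  6.9]
20 3 [34.3 35.6 35.7] [-11.7  -4.5   6. ]
scene ((578.5828857421875, 162.37869262695312), (60.59846115112305, 12.025070190429688), 83.01586151123047) [571.5 132.8 121.8 585.9 190.  177.9] 268
scene ((598.1924438476562, 320.72491455078125), (61.7891960144043, 11.960731506347656), 83.43055725097656) [590.6 291.8 121.2 605.3 347.8 177.6] 231
-50 59 [42.5 58.2 65.8] [-17.4 -13.4  16.9]
-40 44 [43.6 58.  65.6] [-17.5 -14.1  18.9]
-30 60 [41.4 55.9 65.1] [-17.4 -13.3  17.7]
-20 60 [43.2 56.6 66. ] [-17.1 -11.7  18.1]
-10 126 [20.  48.4 64.2] [-16.2  -0.1  19.8]
0 93 [15.1 42.3 61.7] [-15.8  -0.4  18.2]
10 33 [32.4 36.8 41.1] [-10.3   0.3  11.5]
20 4 [35.4 37.2 37.3] [-8.1 -5.2  2.3]
```

Fitted positions:
- **Wide grip:** about (472,-348,101), yaw -18.5°.
- **Rack seat:** about (584,241,110), yaw -7°.

The first move goes above the wide shelf.

```bash
r='{"tx":-37.5,"ty":-45.7}'
python3 -m jog '[{"tx":-37.5,"ty":-45.7,"jaw":-1},{"tx":-37.5,"ty":-45.7,"jaw":-1},{"tx":-37.5,"ty":-45.7,"jaw":-1},{"tx":-37.5,"ty":-45.7,"jaw":-1},{"tx":-37.5,"ty":-45.7,"jaw":-1}]' 80
python3 -m jog '[{"tx":-37.5,"ty":-45.7,"jaw":-1},{"tx":-37.5,"ty":-45.7,"jaw":-1},{"tx":-37.5,"ty":-45.7,"jaw":-1},{"tx":-37.5,"ty":-45.7,"jaw":-1},{"tx":-37.5,"ty":-45.7,"jaw":-1}]'
python3 -m jog '[{"tx":-37.5,"ty":-45.7,"jaw":-1},{"tx":-37.5,"ty":-45.7,"jaw":-1},{"tx":-37.5,"ty":-45.7,"jaw":-1},{"tx":-37.5,"ty":-45.7,"jaw":-1},{"tx":-37.5,"ty":-45.7,"jaw":-1}]'
python3 -m jog '[{"az":0.175,"jaw":-1},{"az":0.175,"jaw":-1},{"az":0.175,"jaw":-1},{"az":0.175,"jaw":-1},{"az":0.175,"jaw":-1}]'
python3 -m jog '[{"az":0.175,"jaw":-1},{"az":0.175,"jaw":-1},{"az":0.175,"jaw":-1},{"az":0.138,"jaw":-1},{"jaw":-1}]'
cat >> h.py <<'E'
def st():
    s=sense(); r=Rq(s['ee_rot']); print('t',s['time_s'],'pos',np.round(s['eef_pos'],1),'yaw_y',round(np.degrees(np.arctan2(r[1,1],r[0,1])),2),'tilt',np.round(r[:2,2],3),'q',np.round(s['joints'],2),'F',np.round(s['force'],1),'T',np.round(s['wrist_torque'],2),'gw',s['grip_width'],'gf',s['grip_force']); return s,r
def togo(p,yaw):
    s,r=st(); d=r.T@(np.array(p)-s['eef_pos']); a=np.arctan2(r[1,1],r[0,1]); print('tool shift',np.round(d,1),'az',round(-(np.radians(yaw)-a),3))
E
python3 - <<'E'
from h import *
np.set_printoptions(precision=1,suppress=True)
togo([472,-348,200],-18.5)
s=sense(); c=capture('wrist'); W=wfc(c,s); save(c,'w1.png')
P,z=cloud(c,W); col=c['color'].astype(int); m=(z>0)&(P[:,:,2]>85)&(P[:,:,2]<140)&(abs(P[:,:,0]-472)<60)&(abs(P[:,:,1]+348)<60)
q=P[m]; print(m.sum())
q=q[q[:,2]>np.percentile(q[:,2],60)-6]; print(cv2.minAreaRect(q[:,:2].astype(np.float32)),np.percentile(q[:,2],[5,50,95]))
print(place_of('shelf_grip','wrist')[:2])
E
```

```text
t 0.65 pos [184.4 491.6 231.3] yaw_y 69.44 tilt [-0.  0.] q [ 1.   0.3  1.5  0.   1.3 -0.2] F [0.7 0.8 0.2] T [-0.  -0.1  0.1] gw 0.9968578639171991 gf 0.0
tool shift [-564.1 -685.1   31.3] az 1.535
0schema error: expected keys tx, ty, tz, ax, ay, az, jaw
schema error: expected keys tx, ty, tz, ax, ay, az, jaw
schema error: expected keys tx, ty, tz, ax, ay, az, jaw
schema error: expected keys tx, ty, tz, ax, ay, az, jaw
schema error: expected keys tx, ty, tz, ax, ay, az, jaw
Traceback (most recent call last):
IndexError: index -1 is out of bounds for axis 0 with size 0
```

View pics/w1.png

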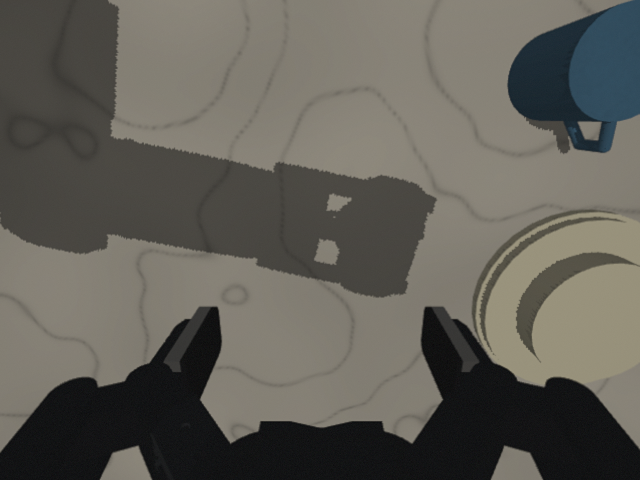

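All seven keys are required in each row, so no motion happened. The wrist picture still shows the starting place, with the mug at (575,70) and the plate at (570,290). Retrying with full rows.

```bash
python3 -m jog '[{"tx":-37.6,"ty":-45.7,"tz":0,"ax":0,"ay":0,"az":0,"jaw":-1},{"tx":-37.6,"ty":-45.7,"tz":0,"ax":0,"ay":0,"az":0,"jaw":-1},{"tx":-37.6,"ty":-45.7,"tz":0,"ax":0,"ay":0,"az":0,"jaw":-1},{"tx":-37.6,"ty":-45.7,"tz":0,"ax":0,"ay":0,"az":0,"jaw":-1},{"tx":-37.6,"ty":-45.7,"tz":0,"ax":0,"ay":0,"az":0,"jaw":-1}]' 80
python3 -m jog '[{"tx":-37.6,"ty":-45.7,"tz":0,"ax":0,"ay":0,"az":0,"jaw":-1},{"tx":-37.6,"ty":-45.7,"tz":0,"ax":0,"ay":0,"az":0,"jaw":-1},{"tx":-37.6,"ty":-45.7,"tz":0,"ax":0,"ay":0,"az":0,"jaw":-1},{"tx":-37.6,"ty":-45.7,"tz":0,"ax":0,"ay":0,"az":0,"jaw":-1},{"tx":-37.6,"ty":-45.7,"tz":0,"ax":0,"ay":0,"az":0,"jaw":-1}]'
python3 -m jog '[{"tx":-37.6,"ty":-45.7,"tz":0,"ax":0,"ay":0,"az":0,"jaw":-1},{"tx":-37.6,"ty":-45.7,"tz":0,"ax":0,"ay":0,"az":0,"jaw":-1},{"tx":-37.6,"ty":-45.7,"tz":0,"ax":0,"ay":0,"az":0,"jaw":-1},{"tx":-37.6,"ty":-45.7,"tz":0,"ax":0,"ay":0,"az":0,"jaw":-1},{"tx":-37.6,"ty":-45.7,"tz":0,"ax":0,"ay":0,"az":0,"jaw":-1}]'
python3 -m jog '[{"tx":0,"ty":0,"tz":0,"ax":0,"ay":0,"az":0.175,"jaw":-1},{"tx":0,"ty":0,"tz":0,"ax":0,"ay":0,"az":0.175,"jaw":-1},{"tx":0,"ty":0,"tz":0,"ax":0,"ay":0,"az":0.175,"jaw":-1},{"tx":0,"ty":0,"tz":0,"ax":0,"ay":0,"az":0.175,"jaw":-1},{"tx":0,"ty":0,"tz":0,"ax":0,"ay":0,"az":0.175,"jaw":-1}]'
python3 -m jog '[{"tx":0,"ty":0,"tz":0,"ax":0,"ay":0,"az":0.175,"jaw":-1},{"tx":0,"ty":0,"tz":0,"ax":0,"ay":0,"az":0.175,"jaw":-1},{"tx":0,"ty":0,"tz":0,"ax":0,"ay":0,"az":0.175,"jaw":-1},{"tx":0,"ty":0,"tz":0,"ax":0,"ay":0,"az":0.135,"jaw":-1},{"tx":0,"ty":0,"tz":0,"ax":0,"ay":0,"az":0,"jaw":-1}]'
cat > tab.py <<'E'
from h import *
np.set_printoptions(precision=1,suppress=True)
togo([472,-348,93],-18.5)
s=sense(); c=capture('wrist'); W=wfc(c,s); save(c,'w2.png')
P,z=cloud(c,W); m=(z>0)&(P[:,:,2]>85)&(P[:,:,2]<145)&(abs(P[:,:,0]-472)<60)&(abs(P[:,:,1]+348)<60)
q=P[m]; print(m.sum())
if len(q)>20:
    q=q[q[:,2]>np.percentile(q[:,2],90)-6]; print(len(q),cv2.minAreaRect(q[:,:2].astype(np.float32)),np.percentile(q[:,2],[5,50,95]))
print(place_of('shelf_grip','wrist')[:2])
E
python3 tab.py
```

```text
time_s: 1.32
eef_pos: [280.4, 210.0, 231.5]
ee_rot: [0.0, 0.178, 0.984, 0.0]
force: [1.3, 0.0, 0.3]
grip_width: 0.996
grip_force: 0.0
time_s: 1.95
eef_pos: [376.2, -70.5, 231.6]
ee_rot: [0.001, 0.179, 0.984, -0.0]
force: [0.5, 0.6, 0.9]
grip_width: 0.999
grip_force: 0.0
time_s: 2.58
eef_pos: [472.1, -350.3, 231.3]
ee_rot: [0.0, 0.179, 0.984, -0.0]
force: [0.9, 1.5, 0.0]
grip_width: 1.004
grip_force: 0.0
time_s: 3.2
eef_pos: [471.7, -348.3, 231.3]
ee_rot: [-0.0, 0.581, 0.814, -0.0]
force: [0.2, -0.6, -0.2]
grip_width: 0.998
grip_force: 0.0
time_s: 3.82
eef_pos: [471.8, -348.3, 231.3]
ee_rot: [-0.0, 0.811, 0.585, 0.0]
force: [-0.1, 0.1, 0.1]
grip_width: 0.998
grip_force: 0.0
t 3.825 pos [ 471.8 -348.3  231.3] yaw_y -18.43 tilt [-0.  0.] q [-0.8  0.5  1.3  0.   1.4 -0.5] F [-0.1  0.1  0.1] T [-0.  0. -0.] gw 0.9979263147373677 gf 0.0
tool shift [  0.4   0.1 138.3] az 0.001
1208
1080 ((471.91168212890625, -348.257568359375), (60.093441009521484, 9.82357406616211), 71.16621398925781) [129.5 131.1 132.3]
[{'centre': [318.9, 224.5], 'conf': 0.87}]
```

View pics/w2.png

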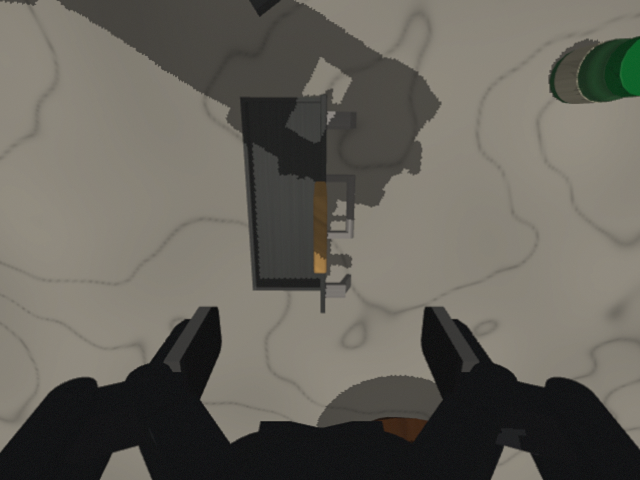

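The wrist view shows the tab at (320,227), with its long side across the closing line. The wrist fit matches the earlier estimate, so I'll descend and grip.

```bash
python3 -m jog '[{"tx":0,"ty":0,"tz":40,"ax":0,"ay":0,"az":0.006,"jaw":-1},{"tx":0,"ty":0,"tz":45,"ax":0,"ay":0,"az":0,"jaw":-1},{"tx":0,"ty":0,"tz":35,"ax":0,"ay":0,"az":0,"jaw":-1},{"tx":0,"ty":0,"tz":18,"ax":0,"ay":0,"az":0,"jaw":-1},{"tx":0,"ty":0,"tz":0,"ax":0,"ay":0,"az":0,"jaw":0}]' 90
python3 -m jog '[{"tx":0,"ty":0,"tz":0,"ax":0,"ay":0,"az":0,"jaw":1},{"tx":0,"ty":0,"tz":0,"ax":0,"ay":0,"az":0,"jaw":1},{"tx":0,"ty":0,"tz":0,"ax":0,"ay":0,"az":0,"jaw":1},{"tx":0,"ty":0,"tz":0,"ax":0,"ay":0,"az":0,"jaw":1},{"tx":0,"ty":0,"tz":0,"ax":0,"ay":0,"az":0,"jaw":1}]' 90
python3 -m jog '[{"tx":0,"ty":0,"tz":0,"ax":0,"ay":0,"az":0,"jaw":1},{"tx":0,"ty":0,"tz":-10,"ax":0,"ay":0,"az":0,"jaw":1},{"tx":0,"ty":0,"tz":-30,"ax":0,"ay":0,"az":0,"jaw":1},{"tx":0,"ty":0,"tz":-50,"ax":0,"ay":0,"az":0,"jaw":1},{"tx":0,"ty":0,"tz":-50,"ax":0,"ay":0,"az":0,"jaw":1}]' 90
python3 - <<'E'
from h import *
st()
E
```

```text
time_s: 4.55
eef_pos: [471.3, -347.9, 92.2]
ee_rot: [-0.001, 0.813, 0.582, -0.0]
force: [0.2, -0.0, 0.4]
grip_width: 0.816
grip_force: 0.0
time_s: 5.18
eef_pos: [472.0, -348.5, 94.0]
ee_rot: [0.001, 0.813, 0.582, 0.0]
force: [-0.7, 0.8, 6.5]
grip_width: 0.102
grip_force: 89.4
time_s: 5.8
eef_pos: [471.4, -348.0, 234.6]
ee_rot: [-0.001, 0.813, 0.582, -0.0]
force: [0.4, -1.0, -5.0]
grip_width: 0.108
grip_force: 88.1
t 5.8 pos [ 471.4 -348.   234.6] yaw_y -18.85 tilt [-0.001  0.001] q [-0.84  0.45  1.3   0.    1.4  -0.51] F [ 0.4 -1.  -5. ] T [-0.05 -0.09 -0.  ] gw 0.10815300754875073 gf 88.0922269821167
```

The shelf is held, with about 5 N of weight on the wrist. I'll carry it high over the narrow shelf to a spot in front of the rack.

```bash
python3 -m jog '[{"tx":25,"ty":-7.5,"tz":-30,"ax":0,"ay":0,"az":0,"jaw":1},{"tx":45,"ty":-13.4,"tz":-30,"ax":0,"ay":0,"az":0,"jaw":1},{"tx":50.5,"ty":-15.1,"tz":0,"ax":0,"ay":0,"az":0,"jaw":1},{"tx":50.5,"ty":-15.1,"tz":0,"ax":0,"ay":0,"az":0,"jaw":1},{"tx":50.5,"ty":-15.1,"tz":0,"ax":0,"ay":0,"az":0,"jaw":1}]'
python3 -m jog '[{"tx":50.5,"ty":-15.1,"tz":0,"ax":0,"ay":0,"az":0,"jaw":1},{"tx":50.5,"ty":-15.1,"tz":0,"ax":0,"ay":0,"az":0,"jaw":1},{"tx":50.5,"ty":-15.1,"tz":0,"ax":0,"ay":0,"az":0,"jaw":1},{"tx":50.5,"ty":-15.1,"tz":0,"ax":0,"ay":0,"az":0,"jaw":1},{"tx":50.5,"ty":-15.1,"tz":0,"ax":0,"ay":0,"az":0,"jaw":1}]'
python3 -m jog '[{"tx":50.5,"ty":-15,"tz":0,"ax":0,"ay":0,"az":0,"jaw":1},{"tx":50.5,"ty":-15,"tz":0,"ax":0,"ay":0,"az":0,"jaw":1},{"tx":0,"ty":0,"tz":0,"ax":0,"ay":0,"az":-0.1,"jaw":1},{"tx":0,"ty":0,"tz":0,"ax":0,"ay":0,"az":-0.107,"jaw":1},{"tx":0,"ty":0,"tz":20,"ax":0,"ay":0,"az":0,"jaw":1}]'
cat > chk.py <<'E'
from h import *
import sys
np.set_printoptions(precision=1,suppress=True)
s,r=st(); T=np.array(s['eef_pos'])
for n in ('side','scene'):
    c=capture(n);W=wfc(c);P,z=cloud(c,W);save(c,n+sys.argv[1]+'.png'); er=(z>0)
    col=c['color'].astype(int)
    g=T+[0,0,7]
    # rack uprights
    C=[]
    for (lo,hi) in (([560,120,120],[610,200,182]),([575,285,120],[630,360,182])):
        q=P[er&(P>lo).all(2)&(P<hi).all(2)]
        if len(q)>30:
            rr=cv2.minAreaRect(q[:,:2].astype(np.float32)); C.append(rr[0]); print(n,'up',len(q),rr)
    m=er&(abs(P-g)<[45,45,40]).all(2)&(col[:,:,0]-col[:,:,2]>25)
    q=P[m]
    if len(q)>20: print(n,'tab',len(q),cv2.minAreaRect(q[:,:2].astype(np.float32)),'z',np.percentile(q[:,2],[2,98]))
    # back plate / tray
    y=np.arctan2(r[1,1],r[0,1]); ex=np.array([np.cos(y),np.sin(y)]); ey=np.array([-ex[1],ex[0]])
    l=np.dstack([(P[:,:,:2]-g[:2])@ex,(P[:,:,:2]-g[:2])@ey,P[:,:,2]-g[2]])
    q=l[er&(l>[-85,-110,-110]).all(2)&(l<[12,110,-35]).all(2)]; print(n,'tray in tool frame',len(q),np.percentile(q,[1,99],axis=0).ravel())
    for sg in (-80,80):
        q=l[er&(l>[8,sg-14,-75]).all(2)&(l<[40,sg+14,-30]).all(2)]
        if len(q)>5: print(n,'claw',sg,len(q),np.percentile(q,[2,50,98],axis=0).ravel())
E
python3 chk.py 3
```

```text
time_s: 6.42
eef_pos: [480.2, -115.5, 293.2]
ee_rot: [-0.0, 0.813, 0.582, -0.0]
force: [-0.2, -0.2, -4.2]
grip_width: 0.103
grip_force: 88.1
time_s: 7.05
eef_pos: [490.3, 147.7, 293.3]
ee_rot: [-0.0, 0.813, 0.582, -0.0]
force: [0.5, -0.1, -4.1]
grip_width: 0.105
grip_force: 88.1
time_s: 7.68
eef_pos: [495.2, 251.5, 274.0]
ee_rot: [0.0, 0.748, 0.663, 0.001]
force: [0.5, 0.3, -4.4]
grip_width: 0.106
grip_force: 88.4
t 7.675 pos [495.2 251.5 274. ] yaw_y -6.9 tilt [0. 0.] q [ 0.3  0.3  1.3 -0.   1.5  0.4] F [ 0.5  0.3 -4.4] T [ 0. -0. -0.] gw 0.10592642831121071 gf 88.39817762374878
side up 175 ((578.025390625, 158.81173706054688), (61.11037826538086, 8.663850784301758), 83.42134857177734)
side up 132 ((596.6571655273438, 317.1766357421875), (61.46332931518555, 8.712980270385742), 84.1953353881836)
side tab 99 ((493.9683532714844, 242.1998748779297), (49.62126922607422, 7.562286853790283), 82.21014404296875) z [251.7 310.2]
side tray in tool frame 1527 [ -73.4 -101.7 -101.1    8.9  102.5  -39.9]
side claw -80 68 [  8.4 -90.1 -64.8  21.4 -84.3 -44.   31.  -70.9 -38.3]
side claw 80 46 [ 10.4  71.7 -62.9  22.6  75.9 -44.3  30.6  84.5 -37.5]
scene up 277 ((579.0928955078125, 162.35366821289062), (61.56240463256836, 13.078510284423828), 82.73531341552734)
scene up 244 ((597.0486450195312, 320.3105163574219), (59.45920181274414, 12.212645530700684), 83.33637237548828)
scene tab 278 ((491.44268798828125, 251.10923767089844), (63.901527404785156, 22.507966995239258), 80.6004409790039) z [246.5 306.7]
scene tray in tool frame 1836 [ -76.1 -100.7 -104.8    9.2   97.2  -35.7]
scene claw -80 98 [  9.1 -88.2 -67.4  23.4 -80.9 -50.4  30.2 -72.1 -40.8]
scene claw 80 82 [  9.3  71.2 -67.7  23.5  77.7 -50.3  31.1  88.1 -40.2]
```

View pics/side3.png

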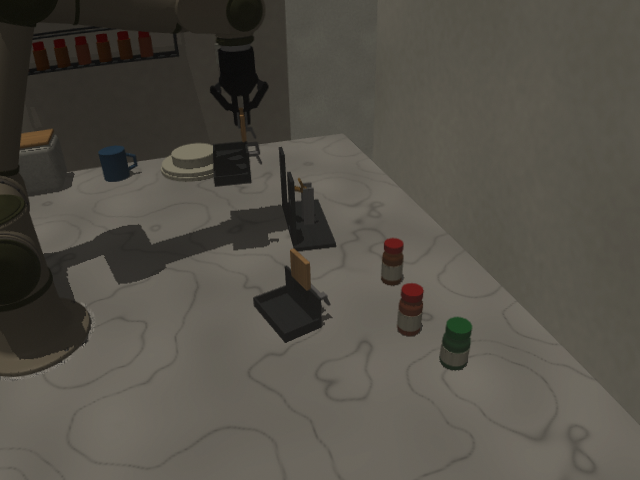

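The side view shows the shelf hanging level from the gripper at (240,160), in front of the rack, and the fits agree to 2 mm. Now lower it to insertion height and go in level.

```bash
python3 -m jog '[{"tx":0,"ty":0,"tz":35,"ax":0,"ay":0,"az":0,"jaw":1},{"tx":0,"ty":0,"tz":40,"ax":0,"ay":0,"az":0,"jaw":1},{"tx":0,"ty":0,"tz":16,"ax":0,"ay":0,"az":0,"jaw":1},{"tx":-0.5,"ty":20,"tz":0,"ax":0,"ay":0,"az":0,"jaw":1},{"tx":0,"ty":0,"tz":0,"ax":0,"ay":0,"az":0,"jaw":1}]'
python3 chk.py 4
```

```text
time_s: 8.4
eef_pos: [516.0, 248.2, 183.3]
ee_rot: [0.0, 0.749, 0.662, 0.001]
force: [-0.1, -0.1, -4.8]
grip_width: 0.104
grip_force: 88.6
t 8.4 pos [516.  248.2 183.3] yaw_y -7.04 tilt [0. 0.] q [ 0.2  0.5  1.4 -0.   1.3  0.4] F [-0.1 -0.1 -4.8] T [-0.1 -0.1  0.1] gw 0.10402710845183834 gf 88.64293813705444
side up 175 ((578.21923828125, 159.74525451660156), (62.255027770996094, 8.885499954223633), 82.85346221923828)
side up 134 ((597.1268920898438, 317.5163879394531), (62.17390060424805, 8.754286766052246), 83.14885711669922)
side tab 85 ((512.3367309570312, 221.30076599121094), (8.486364364624023, 14.04598331451416), 3.8040146827697754) z [163.8 219.6]
side tray in tool frame 1575 [ -75.  -102.4 -101.7    8.8  101.4  -40.4]
side claw -80 64 [  8.9 -89.6 -65.4  21.8 -85.5 -44.1  30.7 -73.6 -38.5]
side claw 80 37 [ 12.8  70.2 -61.9  23.3  74.5 -44.6  30.1  83.5 -38.8]
scene up 277 ((579.8108520507812, 162.96554565429688), (61.298980712890625, 12.435750961303711), 82.40079498291016)
scene up 241 ((597.2389526367188, 319.551025390625), (61.91912078857422, 12.534103393554688), 83.86247253417969)
scene tab 233 ((510.5408630371094, 246.3379364013672), (59.97769546508789, 23.326663970947266), 84.75318145751953) z [159.3 220.6]
scene tray in tool frame 1621 [ -75.4 -100.3 -101.4    9.6   96.7  -36.1]
scene claw -80 91 [  9.5 -87.1 -63.6  24.1 -81.3 -46.7  31.1 -70.6 -37.1]
scene claw 80 78 [  9.2  71.3 -64.1  23.9  78.6 -45.3  30.8  89.9 -36.2]
```

View pics/scene4.png

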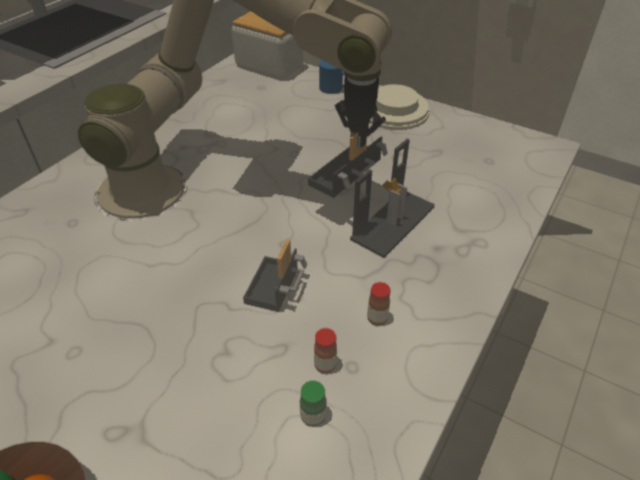

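The scene view shows the shelf level with the slots, just in front of the uprights, with its claws at (345,180) and (383,148). Local x is about -68 and y about 0, so I'll insert 60 mm.

```bash
python3 -m jog '[{"tx":0,"ty":15,"tz":0,"ax":0,"ay":0,"az":0,"jaw":1},{"tx":0,"ty":15,"tz":0,"ax":0,"ay":0,"az":0,"jaw":1},{"tx":0,"ty":15,"tz":0,"ax":0,"ay":0,"az":0,"jaw":1},{"tx":0,"ty":15,"tz":0,"ax":0,"ay":0,"az":0,"jaw":1},{"tx":0,"ty":0,"tz":0,"ax":0,"ay":0,"az":0,"jaw":1}]'
python3 chk.py 5
```

```text
time_s: 9.12
eef_pos: [574.5, 241.0, 182.6]
ee_rot: [0.0, 0.749, 0.663, 0.0]
force: [-0.5, -0.3, -4.6]
grip_width: 0.105
grip_force: 88.7
t 9.125 pos [574.5 241.  182.6] yaw_y -7.01 tilt [0. 0.] q [0.2 0.6 1.2 0.  1.3 0.3] F [-0.5 -0.3 -4.6] T [-0.1 -0.1 -0. ] gw 0.10454872427920514 gf 88.72854351997375
side up 299 ((580.787841796875, 162.7681427001953), (68.76634216308594, 32.3607292175293), 83.17408752441406)
side up 49 ((597.1575927734375, 304.2247314453125), (33.32035827636719, 30.5941219329834), 82.20236206054688)
side tab 92 ((571.6668701171875, 234.0243682861328), (54.79121017456055, 9.194063186645508), 87.51331329345703) z [161.5 218.6]
side tray in tool frame 1711 [ -75.2 -105.9 -101.8   10.9  101.5  -39.8]
side claw -80 39 [  8.7 -88.7 -65.6  24.3 -85.6 -49.6  31.  -74.4 -39.5]
side claw 80 24 [ 20.2  70.5 -64.   24.7  75.6 -50.   29.9  81.9 -40.1]
scene up 390 ((580.7805786132812, 160.30645751953125), (60.49684524536133, 30.82596778869629), 79.77947235107422)
scene up 356 ((600.6840209960938, 317.46923828125), (69.36962890625, 31.23579216003418), 78.05187225341797)
scene tab 230 ((576.1775512695312, 239.32835388183594), (61.486717224121094, 11.915423393249512), 79.44487762451172) z [157.8 219.6]
scene tray in tool frame 1429 [ -75.6 -104.  -101.9   11.6   96.9  -36.1]
scene claw -80 96 [  9.9 -93.3 -65.5  23.  -81.  -47.9  31.1 -70.7 -38.1]
scene claw 80 78 [ 11.1  72.3 -65.   24.2  79.5 -46.8  31.7  90.5 -36.4]
```

Run:
```python
import cv2
a=cv2.imread('pics/scene5.png')[110:260,290:450]; b=cv2.imread('pics/side5.png')[90:240,200:360]
cv2.imwrite('pics/z5.png',cv2.resize(cv2.hconcat([a,b]),None,fx=2.5,fy=2.5,interpolation=2))
```

```text
(no output)
```

View pics/z5.png

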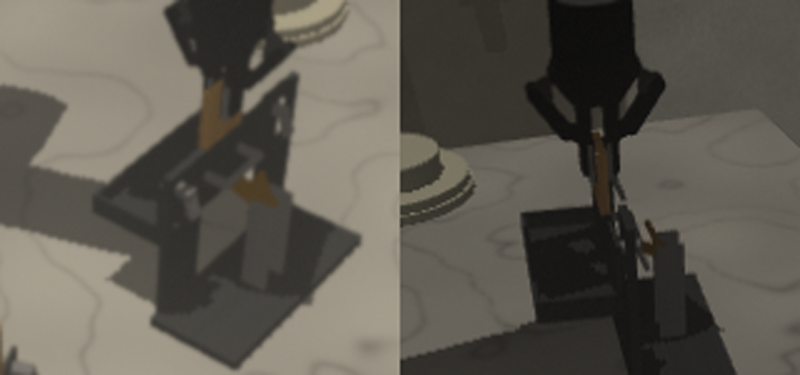

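In the crops both claws are through the slots: lips behind the uprights at (185,190) and (283,110), bar before the open latch at (240,180). There is no contact force, so press down in stages.

```bash
python3 -m jog '[{"tx":0,"ty":1,"tz":6,"ax":0,"ay":0,"az":0,"jaw":1},{"tx":0,"ty":0,"tz":6,"ax":0,"ay":0,"az":0,"jaw":1},{"tx":0,"ty":0,"tz":5,"ax":0,"ay":0,"az":0,"jaw":1},{"tx":0,"ty":0,"tz":4,"ax":0,"ay":0,"az":0,"jaw":1},{"tx":0,"ty":0,"tz":0,"ax":0,"ay":0,"az":0,"jaw":1}]'
python3 -m jog '[{"tx":0,"ty":0,"tz":3,"ax":0,"ay":0,"az":0,"jaw":1},{"tx":0,"ty":0,"tz":3,"ax":0,"ay":0,"az":0,"jaw":1},{"tx":0,"ty":0,"tz":3,"ax":0,"ay":0,"az":0,"jaw":1},{"tx":0,"ty":0,"tz":2,"ax":0,"ay":0,"az":0,"jaw":1},{"tx":0,"ty":0,"tz":0,"ax":0,"ay":0,"az":0,"jaw":1}]'
```

```text
time_s: 9.85
eef_pos: [575.2, 241.1, 161.1]
ee_rot: [-0.0, 0.749, 0.663, -0.0]
force: [-1.0, 0.7, -1.6]
grip_width: 0.106
grip_force: 89.5
time_s: 10.48
eef_pos: [575.5, 240.9, 149.9]
ee_rot: [0.0, 0.749, 0.663, 0.0]
force: [-1.5, 0.6, -1.7]
grip_width: 0.104
grip_force: 89.6
```

```bash
python3 -m jog '[{"tx":0,"ty":0,"tz":2,"ax":0,"ay":0,"az":0,"jaw":1},{"tx":0,"ty":0,"tz":1.5,"ax":0,"ay":0,"az":0,"jaw":1},{"tx":0,"ty":0,"tz":0,"ax":0,"ay":0,"az":0,"jaw":1}]'
python3 chk.py 6
python3 - <<'E'
import cv2
a=cv2.imread('pics/scene6.png')[110:260,290:450]; b=cv2.imread('pics/side6.png')[90:240,200:360]
cv2.imwrite('pics/z6.png',cv2.resize(cv2.hconcat([a,b]),None,fx=2.5,fy=2.5,interpolation=2))
E
```

```text
time_s: 10.85
eef_pos: [575.8, 241.4, 148.1]
ee_rot: [0.001, 0.749, 0.663, 0.001]
force: [-3.2, 3.8, 7.8]
grip_width: 0.104
grip_force: 90.8
t 10.85 pos [575.8 241.4 148.1] yaw_y -6.97 tilt [0. 0.] q [0.2 0.6 1.3 0.  1.2 0.3] F [-3.2  3.8  7.8] T [-0.1  0.5 -0.1] gw 0.10355097850555002 gf 90.79318284988403
side up 205 ((574.2791748046875, 163.3216552734375), (67.0282211303711, 16.288410186767578), 83.41460418701172)
side tab 86 ((572.5009155273438, 216.84584045410156), (20.765213012695312, 8.69676685333252), 89.62108612060547) z [126.9 184.8]
side tray in tool frame 1710 [ -74.9 -107.2 -102.2   10.6  100.3  -39. ]
side claw -80 48 [  8.1 -93.5 -73.7  22.1 -86.1 -53.   30.4 -73.1 -38.6]
scene up 299 ((575.8106079101562, 161.31910705566406), (60.1159553527832, 19.18313980102539), 87.36096954345703)
scene up 187 ((594.0298461914062, 319.2748718261719), (65.98829650878906, 17.72873878479004), 84.1511001586914)
scene tab 189 ((575.6873779296875, 238.97911071777344), (60.90266418457031, 13.195383071899414), 83.95272064208984) z [124.5 185. ]
scene tray in tool frame 1200 [ -75.3 -105.5 -101.4   11.4   95.3  -36.3]
scene claw -80 130 [ 11.3 -92.5 -72.4  19.3 -83.4 -50.5  31.9 -72.5 -37.2]
scene claw 80 112 [  9.5  67.7 -69.8  19.7  78.  -51.2  32.2  89.6 -37.5]
```

View pics/z6.png

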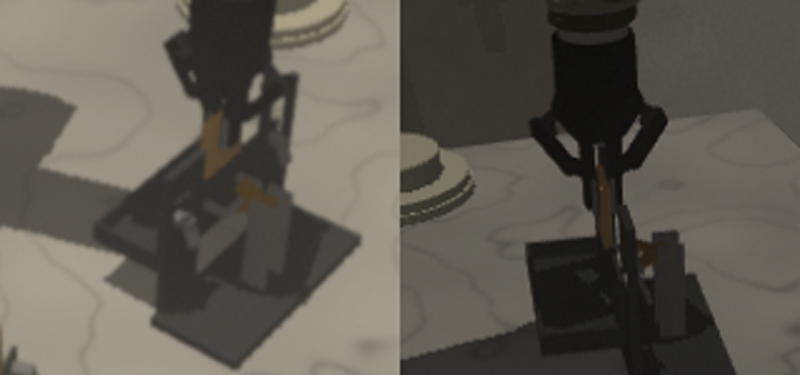

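The crops show the claws down in the slots, and the latch jaw tipped forward over the bar at (245,190) left and (640,250) right. The force has started to rise, so one firmer press will make sure it is seated.

```bash
python3 -m jog '[{"tx":0,"ty":0,"tz":1.5,"ax":0,"ay":0,"az":0,"jaw":1},{"tx":0,"ty":0,"tz":1,"ax":0,"ay":0,"az":0,"jaw":1},{"tx":0,"ty":0,"tz":0,"ax":0,"ay":0,"az":0,"jaw":1},{"tx":0,"ty":0,"tz":0,"ax":0,"ay":0,"az":0,"jaw":1}]'
python3 - <<'E'
from h import *
st()
E
```

```text
time_s: 11.45
eef_pos: [575.9, 241.4, 147.9]
ee_rot: [0.001, 0.749, 0.663, 0.002]
force: [-9.6, 1.3, 23.6]
grip_width: 0.102
grip_force: 93.0
t 11.45 pos [575.9 241.4 147.9] yaw_y -6.96 tilt [0.004 0.001] q [ 0.21  0.6   1.29 -0.    1.25  0.33] F [-9.6  1.3 23.6] T [-0.48  1.66 -0.1 ] gw 0.10193887578221973 gf 93.04704308509827
```

Hard stop reached: 16 N more for only 0.2 mm. Unload the press, open, and retreat straight up.

```bash
python3 -m jog '[{"tx":0,"ty":0,"tz":-2.5,"ax":0,"ay":0,"az":0,"jaw":1},{"tx":0,"ty":0,"tz":0,"ax":0,"ay":0,"az":0,"jaw":0.4},{"tx":0,"ty":0,"tz":0,"ax":0,"ay":0,"az":0,"jaw":0.3},{"tx":0,"ty":0,"tz":0,"ax":0,"ay":0,"az":0,"jaw":0.3},{"tx":0,"ty":0,"tz":0,"ax":0,"ay":0,"az":0,"jaw":0.3}]' 20
python3 -m jog '[{"tx":0,"ty":0,"tz":-10,"ax":0,"ay":0,"az":0,"jaw":0.3},{"tx":0,"ty":0,"tz":-30,"ax":0,"ay":0,"az":0,"jaw":0.3},{"tx":0,"ty":0,"tz":-50,"ax":0,"ay":0,"az":0,"jaw":0.3},{"tx":0,"ty":0,"tz":-50,"ax":0,"ay":0,"az":0,"jaw":0.3},{"tx":0,"ty":0,"tz":0,"ax":0,"ay":0,"az":0,"jaw":0.3}]'
cat > fin.py <<'E'
from h import *
np.set_printoptions(precision=1,suppress=True)
st(); ims=[]
y=np.radians(-6.9); ex=np.array([np.cos(y),np.sin(y)]); ey=np.array([-ex[1],ex[0]]); o=np.array([583.9,240.4])
for n,cr in (('scene',(110,290)),('side',(90,200))):
    c=capture(n);W=wfc(c);P,z=cloud(c,W); col=c['color'].astype(int)
    l=np.dstack([(P[:,:,:2]-o)@ex,(P[:,:,:2]-o)@ey,P[:,:,2]-110])
    q=l[(z>0)&(l>[-30,-45,20]).all(2)&(l<[15,45,90]).all(2)&(col[:,:,0]-col[:,:,2]>25)]
    print(n,'tab',len(q),np.percentile(q,[2,50,98],axis=0).ravel(),cv2.minAreaRect(q[:,:2].astype(np.float32)))
    t=q[q[:,2]>65]; b=q[q[:,2]<50]; print(' top x',np.median(t[:,0]),'bottom x',np.median(b[:,0]))
    q=l[(z>0)&(l>[8,-14,-30]).all(2)&(l<[60,14,40]).all(2)&(col[:,:,0]-col[:,:,2]>25)]
    print(' brass',len(q),np.percentile(q,[2,50,98],axis=0).ravel() if len(q) else '')
    ims.append(c['color'][cr[0]:cr[0]+150,cr[1]:cr[1]+160,::-1])
cv2.imwrite('pics/zf.png',cv2.resize(cv2.hconcat(ims),None,fx=2.5,fy=2.5,interpolation=2))
E
python3 fin.py
```

```text
time_s: 12.08
eef_pos: [575.4, 240.9, 146.6]
ee_rot: [-0.0, 0.749, 0.663, -0.0]
force: [-0.5, 0.3, -1.0]
grip_width: 0.354
grip_force: 0.0
time_s: 12.7
eef_pos: [576.4, 241.2, 291.9]
ee_rot: [0.002, 0.749, 0.663, 0.004]
force: [-1.1, 1.1, -1.2]
grip_width: 0.349
grip_force: 0.0
t 12.7 pos [576.4 241.2 291.9] yaw_y -6.99 tilt [0. 0.] q [ 0.2  0.5  1.1 -0.   1.6  0.3] F [-1.1  1.1 -1.2] T [-0.   0.  -0.1] gw 0.3491392851347006 gf 0.0
scene tab 342 [-16.4 -29.7  20.8  -7.2  -3.6  53.1  -3.2  28.1  74.6] ((-9.843860626220703, 0.15033340454101562), (62.64731979370117, 16.76943588256836), 88.65184020996094)
 top x -9.838397140180831 bottom x -5.702878180087804
 brass 98 [ 18.7  -9.9 -20.9  30.1   1.4  -3.5  54.8  12.3   3.4]
side tab 85 [-16.6 -33.4  23.5 -11.1 -27.8  56.3  -7.1   4.7  74.1] ((-12.371820449829102, -13.675460815429688), (10.548023223876953, 42.744781494140625), 1.474237084388733)
 top x -12.399213408127759 bottom x -10.03074203465905
 brass 0
```

View pics/zf.png

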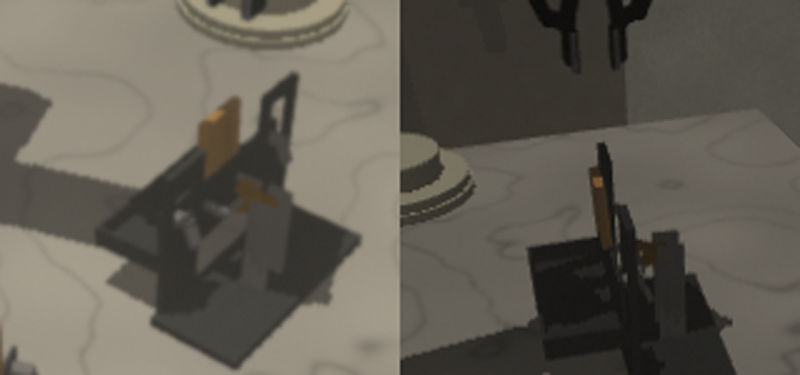

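The crops show the shelf hanging on both ledges, with the tab at (220,140) leaning about 0.1 rad. The brass jaw has closed over the bar at (250,195), and the gripper is clear. Grip z is about 44 mm and x about -11 mm, both within limits.

```bash
python3 -c "
from rig import finish_job
print(finish_job())"
```

```text
the job is handed in; nothing more can be done
None
```

I handed the job in with the wide shelf hung on both ledges, the latch seen closed over its bar in the pictures (angle not read), the gripper clear and the narrow shelf untouched; no verdict came back.

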